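# Clear and open the till console's vent

### The arm

A 6-joint arm with a two-finger parallel gripper is mounted at the origin on the work surface. World frame = base frame: x ahead of the robot, y to its left, z up, the work surface at z = 0. Lengths are in m, angles in degrees, forces in N, time in s.
With the tool pointing down it reaches from about 0.35 to 0.875 m from the base axis. Payload 15.5 kg.
Tool frame: the origin (TCP) lies at the very end of the fingers, on their centre line; the grasp point (between the pads) lies 19 mm behind it; y points along the fingers, z is the direction in which the jaws open and shut, and the axes are right-handed (so a half turn about y gives the same grasp; the last joint's range is limited). The gripper opens to 85 mm and grips with 20 to 120 N. Pads are 22 mm wide; open, the fingers measure 114 mm over their backs; the gripper's body (76 mm by 85 mm) begins 54 mm behind the grasp point. The pads swing forward as they close: fully open they stand 13 mm farther back than shut.
Start: joints at [61.736, 28.281, 77.091, -0, 74.628, -5.472], TCP at [0.242, 0.576, 0.231] pointing down, gripper open.
Joint ranges: [-166.48, 166.48], [-47.26, 123.95], [12.59, 153.08], [-70.14, 250.14], [6.76, 159.57], [-176.63, 176.63]. Speed limits (degrees/s): [108.29, 108.29, 147.25, 172.46, 172.46, 172.46].

### API

Orientations are given as a 3x3 rotation matrix whose columns are the frame's x, y, z axes.
In Python, from bench import * gives the robot as it stands.
- The arm moves only by the shell command python3 -m crank 'ROWS' [FORCE]. ROWS is JSON, a list of rows, each a list of 7 numbers: the turn, a rotation vector about the tool's x, y, z scaled (see below), then the shift along the tool's x, y, z scaled (see below), then the opening, from 0 (shut) to 1 (fully open). In form: [[wx, wy, wz, x, y, z, claw], ...]. A call has 1 to 8 rows; each row shifts and turns the pose as measured when the row begins, along the tool's axes as they then stand; what a row does not reach is not made up. The controller multiplies each number of a shift by 0.03 m and each number of a turn by 4 degrees. A row lasts 1/10 s, in which the tool goes at most 50 mm and 8.59 degrees, less where a joint would pass 70% of its speed; a pose out of reach is approached as far as the arm can. A call with a number of a shift or a turn outside -1 to 1 is refused whole. A call with a gripper value outside its range is refused whole. The fingers move at their own pace and stop on an object; FORCE is the grip in N (left out, the last holds). Time passes only in rows, so rows that do not move let the fingers close. It gives the time, the measured TCP pose, the force and the opening at its end, in the units of the state.
- observe(): the state, without advancing time (a new reading comes with each control period).
- read_camera(name): name is "scene" or "top"; returns (picture, depth): 480x640x3 uint8, red, green, blue; 480x640 float32, m along the optical axis (not along the pixel's ray), 0 where there is no reading.
- get_calibration(name): a dict with "K" (3x3 intrinsics, pixels), "dist" ([k1, k2, p1, p2, k3] as OpenCV has them; the pictures are not rectified), "xyz" and "rotation" of the camera in the world. Camera axes: x right, y down, z forward; pixel columns grow to the right and rows downward; lengths in m; the calibration is good to about 2 mm. A picture is of the moment at which its call begins. get_calibration takes no time and is no camera call.
- close_job(): hands the job in, once; it reports no verdict.
The state is a dict: "clock": time; "joint_pos": joint angles; "joint_vel": joint speeds; "joint_torque": joint torques, N m; "ee_pos": TCP position; "ee_rot": TCP orientation; "ft_force": force on the tool from outside, world axes, zero at the start; "ft_torque": the same for the moment, N m; "opening": opening from 0.0 (shut) to 1.0 (fully open).
Only numpy, scipy, OpenCV 4.12 (cv2) and the standard library are available. Lean on these libraries where they do the work, as an engineer would, in place of code of your own. Each camera call takes 0.05 s, during which the arm holds its last target.

### The job

The till console on the counter is getting warm because the flat change tray has been pushed forward over its vent. Drag the tray straight back towards the robot, keeping it flat on the console, until it lies against the near stop, then slide the vent's flush shutter fully open, to its end stop. Press gently (thin plastic, never hard), and leave the other things on the counter as they are.

Things in the scene. Friction and masses are not known exactly. Their poses are not given: they have to be found in the camera images.
- console: Till console, a fixed low black and grey box, 300 (x) x 360 (y) x 60 mm; place and yaw differ. Origin: centre of its underside; x points away from the robot (give or take its yaw), z up. Flat top at z = 60 mm, with two rails along x, 8 mm high, inner faces at y = -81 and +81 mm: the tray's track. A far housing, x = 100 to 150 mm, full width, rises 28 mm above the top.
- tray_center (a point): Centre (half-way up) of the change tray: a loose, flat, dark plate with no rim, 110 (x) x 150 (y) x 8 mm, 0.2 to 0.4 kg, its top a soft mat that gives 3 mm under 12 N. It lies on the console between the rails, parallel to them within a few degrees; at the start at the far end, over the vent. It slides on the console (friction about 0.2) more easily than a fingertip slips on the mat.
- tray_home (a point): Centre of the tray when home against the near stop: console (-80, 0, 64) mm, same axes as the console. The near stop is a bar across the track, x = -145 to -135 mm, 12 mm above the top.
- vent_center (a point): Centre of the vent's opening, level with the console's top: console (47, 0, 60) mm, same axes as the console. The opening is 64 (x) x 90 (y) mm with square edges; the shutter fills it at every setting. The shutter lies 2 to 6 mm lower than the top: how much differs each time and is not measured. It does not give when pressed; over 60 N on it (or on the tray) harms it.
- shutter (a joint): Shutter setting in m: 0 closed, 0.100 fully open (end stop); it opens along console +y. A plain grey plate in guides under the top, without handle or edge; dark slots across its trailing part come into view as it opens. It takes about 3.5 N along the slide and stays where left. Only the part in the opening is in reach, and the travel is longer than the opening: it takes several strokes.
- drink: A brown drinks bottle, 64 mm wide, 190 mm high, left of the console; leave it. Origin: centre of its underside.
- can: A drinks can, 66 mm wide, 120 mm high, left of the console; leave it. Origin: centre of its underside.
- cardcase: A flat dark card case, 110 x 90 x 18 mm, right of the console; leave it. Origin: centre of its underside.
- terminal: A white card terminal, 170 x 80 x 35 mm, right of the console; leave it. Origin: centre of its underside.
- mints: The mints tin on the console's left shoulder (y about 145 mm), 60 x 40 x 16 mm; leave it. Origin: centre of its underside.
- stapler: A black stapler, 110 x 30 x 46 mm, near right; leave it. Origin: centre of its underside.
- inkpad: A flat black ink pad, 70 x 45 x 14 mm, on the console's right shoulder; leave it. Origin: centre of its underside.
Things that resemble listed ones, but are neither listed nor needed, are in the scene too. There is more than one size of the part that bears tray_center; the job needs the middle-sized.

How it is judged:
By the outcome, as a careful person would: the job done as asked, in the order asked, and still so for the second after the job is handed in, with the robot touching nothing.
It also fails if it takes over 51 s, if anything falls off the work surface, if the arm or the gripper's body presses on something with over 40 N, if the wrist force passes 120 N, or if a joint passes its speed limit or range.

## Working session

There is one attempt and no reset: what is moved stays moved. The work goes in short steps, Python scripts to look and compute and a shell command to move; the robot and the scene stay as the last step left them, time stands still between calls to the robot, and variables do not carry over. Pictures are saved under pics/ and viewed, and the job is handed in when it is done.

```bash
mkdir -p pics; python3 - <<'E'
from bench import *
import cv2,numpy as np
s=observe();print(s)
for n in("scene","top"):
    p,d=read_camera(n);cv2.imwrite(f"pics/{n}0.png",p[:,:,::-1]);np.savez(f"pics/{n}0.npz",p=p,d=d)
    print(n,get_calibration(n))
E
```

```text
{'clock': 0.0, 'joint_pos': array([ 6.17374148e+01,  2.83148914e+01,  7.71279909e+01,  1.18790925e-03,
        7.46264452e+01, -5.47185271e+00]), 'joint_vel': array([-0.17505833,  0.07183387, -0.03583713,  0.07347171,  0.00601056,
       -0.05091996]), 'joint_torque': array([ 5.91288044e-04, -8.82177258e+01, -3.83856618e+01, -2.88105057e-04,
        1.02872215e-02, -4.19276603e-05]), 'ee_pos': array([0.241927  , 0.57589277, 0.23069508]), 'ee_rot': array([[ 9.21923646e-01, -5.90554713e-04,  3.87371194e-01],
       [-3.87371621e-01, -1.05627840e-03,  9.21923051e-01],
       [-1.35274178e-04, -9.99999268e-01, -1.20257217e-03]]), 'ft_force': array([-0.04275137, -0.37815278,  0.49853121]), 'ft_torque': array([-0.0071681 , -0.00294666, -0.02571596]), 'opening': 1.0007341256371924}
scene {'K': array([[502.74743083,   0.        , 320.02761911],
       [  0.        , 502.74743083, 242.2187669 ],
       [  0.        ,   0.        ,   1.        ]]), 'dist': array([-0.06921165,  0.        ,  0.        ,  0.        ,  0.        ]), 'xyz': array([1.03956753, 0.51959589, 0.85976472]), 'rotation': array([[-0.66274152,  0.5245517 , -0.53443352],
       [ 0.74875078,  0.45266209, -0.4842203 ],
       [-0.01208078, -0.72107042, -0.69275646]])}
top {'K': array([[494.09327031,   0.        , 316.91654343],
       [  0.        , 494.09327031, 238.23192233],
       [  0.        ,   0.        ,   1.        ]]), 'dist': array([-0.10497666,  0.        ,  0.        ,  0.        ,  0.        ]), 'xyz': array([ 0.27662704, -0.01105026,  1.17941726]), 'rotation': array([[ 0.00464347, -0.98757476,  0.15708126],
       [-0.99996481, -0.00348812,  0.00762997],
       [-0.00698724, -0.15711116, -0.98755621]])}
```

View pics/top0.png

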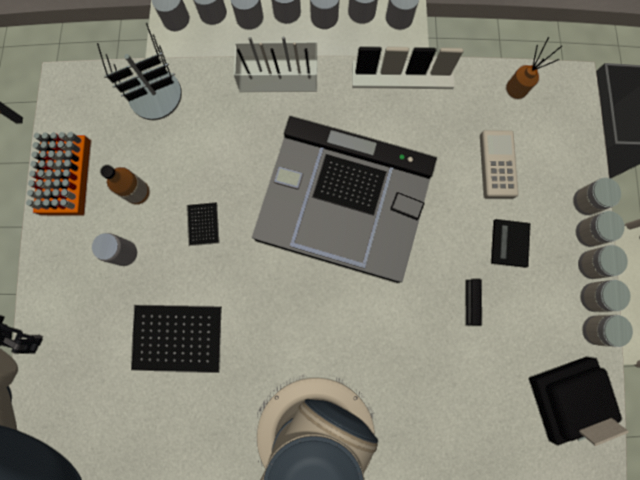

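View pics/scene0.png

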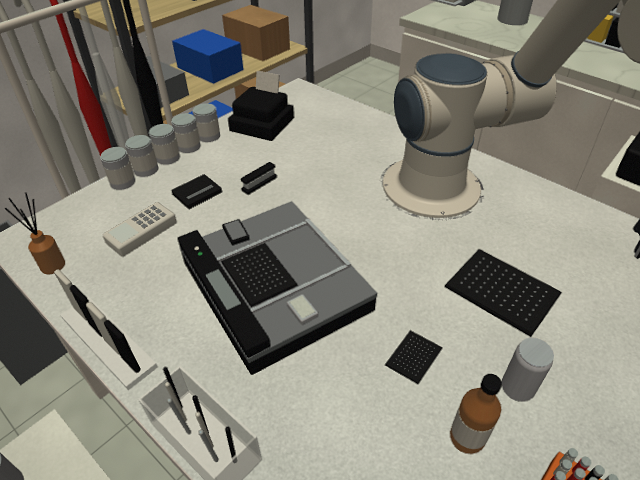

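The top view shows three perforated dark plates: a small one on the counter at (203,224), a large one on the counter at (176,338), and a middle-sized one on the console at (352,183). The one on the console fits the description, so I'll measure it and check it in a crop.

```bash
cat > h.py <<'E'
import cv2,numpy as np
from bench import *
def px2w(n,px,z):
    c=get_calibration(n);u=cv2.undistortPoints(np.array(px,float).reshape(-1,1,2),c["K"],c["dist"]).reshape(-1,2)
    r=np.c_[u,np.ones(len(u))]@np.array(c["rotation"]).T
    o=np.array(c["xyz"]);t=(z-o[2])/r[:,2];return o+r*t[:,None]
def w2px(n,P):
    c=get_calibration(n);R=np.array(c["rotation"]);rv,_=cv2.Rodrigues(R.T);t=-R.T@np.array(c["xyz"])
    return cv2.projectPoints(np.array(P,float).reshape(-1,1,3),rv,t,c["K"],c["dist"])[0].reshape(-1,2)
E
python3 - <<'E'
from h import *
f=np.load("pics/top0.npz");p=f["p"];d=f["d"]
print("near corners",px2w("top",[(254,240),(403,280)],.06))
print("far housing",px2w("top",[(436,158),(288,118)],.088))
g=p.max(2)
m=((g<60)*255).astype(np.uint8);m=cv2.morphologyEx(m,cv2.MORPH_CLOSE,np.ones((7,7)))
for c in cv2.findContours(m,0,2)[0]:
    if cv2.contourArea(c)>500:
        r=cv2.minAreaRect(c)
        if 130<r[0][0]<560 and r[0][1]>100:
            z=.0685 if 300<r[0][0]<400 and 150<r[0][1]<230 else 0.008
            b=cv2.boxPoints(r);w=px2w("top",b,z);print(np.round(r[0]),np.round(w[:,:2],4).tolist(),np.linalg.norm(np.diff(w,axis=0),axis=1)[:2])
# blueish rails
q=p.astype(int);m=((q[...,2]-q[...,0]>18)&(g>120)).astype(np.uint8);print(m[110:290,250:440].sum())
crop=cv2.resize(p[100:300,240:450,::-1],None,fx=3.5,fy=3,interpolation=cv2.INTER_CUBIC);cv2.imwrite("pics/c1.png",crop)
cv2.imwrite("pics/c2.png",cv2.resize(f["p"][100:300,240:450,::-1],None,fx=3,fy=2.9))
for (u,v) in [(330,230),(350,250),(352,183),(270,220),(360,143)]: print((u,v),d[v,u])
E
```

```text
near corners [[ 0.45005574  0.14221708  0.06      ]
 [ 0.35937468 -0.19824575  0.06      ]]
far housing [[ 0.63914794 -0.27724627  0.088     ]
 [ 0.7353663   0.06649195  0.088     ]]
[342. 418.] [[0.0741, 0.0299], [0.1075, 0.0108], [0.0148, -0.1543], [-0.0183, -0.1349]] [0.03851596 0.18934544]
[176. 338.] [[0.1483, 0.4344], [0.3005, 0.437], [0.2974, 0.2261], [0.1472, 0.2265]] [0.15224778 0.21089176]
[474. 302.] [[0.3656, -0.3587], [0.3655, -0.3953], [0.2589, -0.3911], [0.2591, -0.355]] [0.03658495 0.10673461]
[510. 243.] [[0.4009, -0.4209], [0.5108, -0.4331], [0.5061, -0.5246], [0.3957, -0.511]] [0.11057204 0.09161346]
[202. 224.] [[0.5466, 0.3164], [0.5498, 0.2453], [0.4506, 0.2371], [0.4471, 0.3072]] [0.07117668 0.09962515]
[407. 206.] [[0.5344, -0.1777], [0.5799, -0.1958], [0.5536, -0.2632], [0.5083, -0.2447]] [0.04895555 0.0723708 ]
[353. 171.] [[0.5784, 0.109], [0.7504, 0.0655], [0.6472, -0.2828], [0.4802, -0.2304]] [0.17748161 0.36328381]
157
(330, 230) 1.1325976
(350, 250) 1.1269419
(352, 183) 1.1435542
(270, 220) 1.1396989
(360, 143) 1.1399393
```

View pics/c1.png

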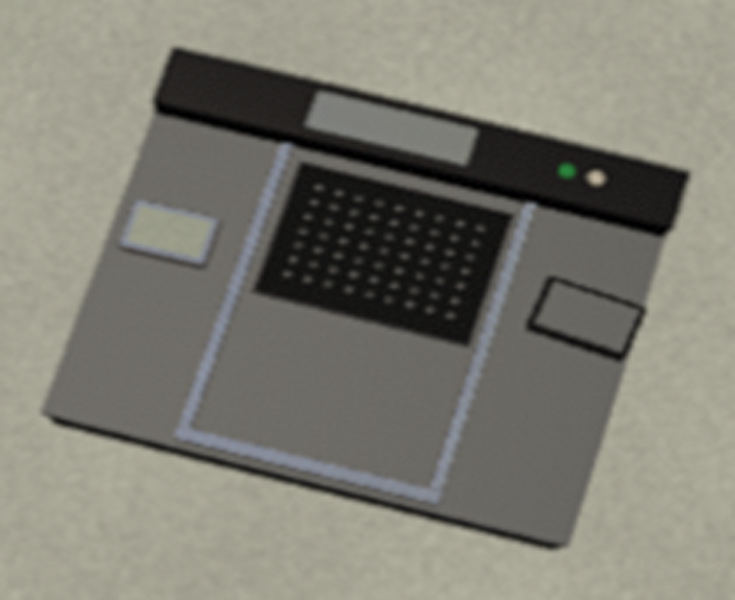

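The crop confirms the middle-sized plate. It spans crop pixels (298,163), (513,213), (470,345) and (254,292), between the rails at the far end. The console corners are also clear. Next I'll fit the poses.

```bash
cat >> h.py <<'E'
def fit2(a,b): # rigid 2D a->b
    a=np.array(a)[:,:2];b=np.array(b)[:,:2];A=a-a.mean(0);B=b-b.mean(0)
    th=np.arctan2((A[:,0]*B[:,1]-A[:,1]*B[:,0]).sum(),(A*B).sum());R=np.array([[np.cos(th),-np.sin(th)],[np.sin(th),np.cos(th)]])
    t=b.mean(0)-R@a.mean(0);return th,R,t,b-(a@R.T+t)
E
python3 - <<'E'
from h import *
cr=lambda l:[(x/3.5+240-.36,y/3+100-.33) for x,y in l]
near=px2w("top",cr([(43,410),(562,543)]),.06);far=px2w("top",cr([(690,172),(175,48)]),.088)
th,R,t,e=fit2([(-.15,.18),(-.15,-.18),(.15,-.18),(.15,.18)],np.r_[near,far]);print("console",np.degrees(th),t,e)
tr=px2w("top",cr([(298,163),(513,213),(470,345),(254,292)]),.068)
th2,R2,t2,e2=fit2([(.055,.075),(.055,-.075),(-.055,-.075),(-.055,.075)],tr);print("tray",np.degrees(th2),t2,e2)
print("tray in console",R.T@(t2-t)*1000)
st=px2w("top",cr([(181,436),(436,500)]),.072);print("stop corners",(st[:,:2]-t)@R*1000)
np.savez("pose.npz",th=th,R=R,t=t)
# scene view check: project
P=[(-.15,.18,.06),(-.15,-.18,.06),(.15,-.18,.088),(.15,.18,.088)]
W=[np.r_[R@np.array(q[:2])+t,q[2]] for q in P]
W+=[np.r_[R2@np.array(q)+t2,.068] for q in [(.055,.075),(.055,-.075),(-.055,-.075),(-.055,.075)]]
for n in("scene","top"):
    im=np.load(f"pics/{n}0.npz")["p"][:,:,::-1].copy()
    for u,v in w2px(n,W): cv2.circle(im,(int(round(u)),int(round(v))),2,(0,0,255),-1)
    if n=="scene":cv2.imwrite("pics/chk.png",cv2.resize(im[190:380,160:400],None,fx=3,fy=3))
for q in [(0.045,0),(-.08,0)]: print(q,R@np.array(q)+t)
s=observe();print(s["ee_rot"].round(3))
E
```

```text
console -16.59091628355147 [ 0.54979868 -0.06526866] [[ 0.00113122 -0.00284424]
 [ 0.00319973  0.00308821]
 [-0.00057622  0.00142577]
 [-0.00375474 -0.00166975]]
tray -15.849975582042646 [ 0.58150788 -0.07697411] [[-0.00113374 -0.00016007]
 [-0.00016223  0.0005657 ]
 [ 0.00056078  0.00093543]
 [ 0.00073518 -0.00134106]]
tray in console [33.73140453 -2.16399018]
stop corners [[-142.51717227   83.40928626]
 [-141.45227983  -88.02115324]]
(0.045, 0) [ 0.59292524 -0.0781178 ]
(-0.08, 0) [ 0.47312925 -0.04242575]
[[ 0.922 -0.001  0.387]
 [-0.387 -0.001  0.922]
 [-0.    -1.    -0.001]]
```

View pics/chk.png

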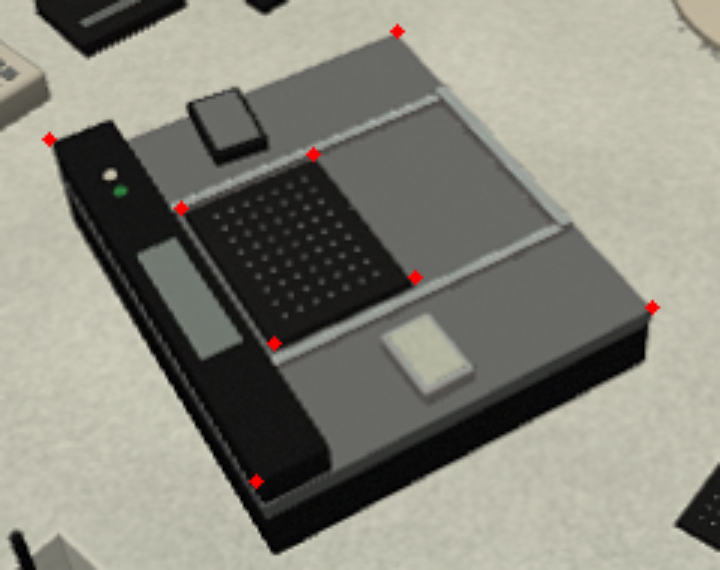

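```bash
python3 -m crank '[[0,-0.78,0,0,0,0,0],[0,-0.78,0,0.9,0,-1,0],[0,0,0,0.9,0,-1,0],[0,0,0,0.9,0,-1,0],[0,0,0,0.9,0,-1,0],[0,0,0,0.9,0,-1,0],[0,0,0,0.9,0,-1,0],[0,0,0,0.9,0,-1,0]]' 20
cat >> h.py <<'E'
_p=np.load("pose.npz");R=_p["R"];T=_p["t"]
def st():
    s=observe();e=np.array(s["ee_pos"]);r=np.array(s["ee_rot"]);q=R.T@(e[:2]-T)*1000
    print("clk %.2f con x %.1f y %.1f z %.1f"%(s["clock"],q[0],q[1],e[2]*1000),"yaw %.2f"%np.degrees(np.arctan2(r[1,0],r[0,0])),"tooly",r[:,1].round(3),"F",np.round(R.T@np.array(s["ft_force"])[:2],2),round(float(s["ft_force"][2]),2),"op %.2f"%s["opening"])
E
python3 -c "from h import *;st()"
```

```text
clock: 0.9
ee_pos: [0.363, 0.3145, 0.2282]
ee_rot: [[0.962, -0.003, 0.274], [-0.274, -0.003, 0.962], [-0.002, -1.0, -0.003]]
ft_force: [0.5, -0.1, -0.5]
opening: -0.0
clk 0.90 con x -287.5 y 310.7 z 228.2 yaw -15.89 tooly [-0.003 -0.003 -1.   ] F [0.54 0.06] -0.45 op -0.00
```

```bash
python3 -m crank '[[0,0.17,0,1,0,-1,0],[0,0,0,1,0,-1,0],[0,0,0,1,0,-1,0],[0,0,0,1,0,-1,0],[0,0,0,1,0,-1,0],[0,0,0,1,0,-1,0],[0,0,0,1,0,-1,0],[0,0,0,1,0,-1,0]]'
python3 -c "from h import *;st()"
```

```text
clock: 1.7
ee_pos: [0.5281, 0.0026, 0.2279]
ee_rot: [[0.958, -0.005, 0.285], [-0.285, -0.003, 0.958], [-0.004, -1.0, -0.004]]
ft_force: [0.3, 0.8, 0.4]
opening: 0.002
clk 1.70 con x -40.2 y 58.8 z 227.9 yaw -16.57 tooly [-0.005 -0.003 -1.   ] F [0.02 0.86] 0.42 op 0.00
```

```bash
python3 -m crank '[[0,0,0,1,0,-1,0],[0,0,0,1,0.5,-1,0],[0,0,0,0.15,1,-0.05,0],[0,0,0,0,1,0,0],[0,0,0,0,1,0,0],[0,0,0,0,0.7,0,0],[0,0,0,0,0,0,0]]'
python3 -c "from h import *;st()"
```

```text
clock: 2.4
ee_pos: [0.5758, -0.086, 0.0965]
ee_rot: [[0.956, -0.003, 0.292], [-0.292, -0.004, 0.956], [-0.002, -1.0, -0.005]]
ft_force: [0.7, -0.3, 0.2]
opening: 0.001
clk 2.40 con x 30.9 y -12.4 z 96.5 yaw -16.98 tooly [-0.003 -0.004 -1.   ] F [ 0.71 -0.07] 0.24 op 0.00
```

```bash
python3 -m crank '[[0,0,0,-0.1,0.4,0.33,0],[0,0,0,0,0.35,0,0],[0,0,0,0,0,0,0]]'
python3 - <<'E'
from h import *
st();p,d=read_camera("scene");cv2.imwrite("pics/s1.png",cv2.resize(p[150:390,140:420,::-1],None,fx=2.5,fy=2.5))
E
```

```text
clock: 2.7
ee_pos: [0.5765, -0.0746, 0.074]
ee_rot: [[0.956, -0.001, 0.292], [-0.292, -0.004, 0.956], [-0.0, -1.0, -0.004]]
ft_force: [-0.2, -0.7, -0.3]
opening: -0.003
clk 2.70 con x 28.3 y -1.3 z 74.0 yaw -16.97 tooly [-0.001 -0.004 -1.   ] F [ 0.06 -0.76] -0.31 op -0.00
```

View pics/s1.png

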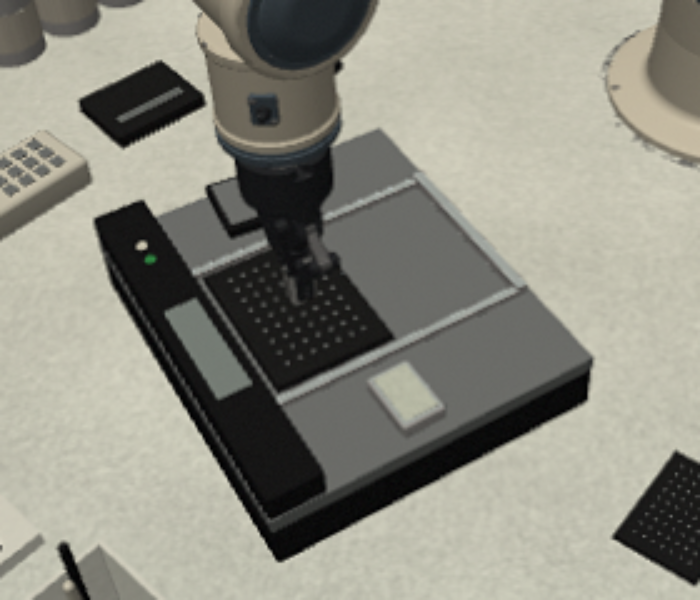

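The fingertips, at crop pixel (300,297), are over the tray's centre. Next I'll feel for the mat in small steps.

```bash
python3 -m crank '[[0,0,0,0,0.13,0,0],[0,0,0,0,0.07,0,0],[0,0,0,0,0,0,0]]'; python3 -c "from h import *;st()"; python3 -m crank '[[0,0,0,0,0.05,0,0],[0,0,0,0,0,0,0]]'; python3 -c "from h import *;st()"
```

```text
clock: 3.05
ee_pos: [0.5778, -0.0748, 0.0697]
ee_rot: [[0.957, 0.002, 0.292], [-0.292, -0.005, 0.957], [0.003, -1.0, -0.004]]
ft_force: [-0.3, -0.4, 0.1]
opening: 0.006
clk 3.05 con x 29.6 y -1.1 z 69.7 yaw -16.95 tooly [ 0.002 -0.005 -1.   ] F [-0.18 -0.48] 0.07 op 0.01
clock: 3.25
ee_pos: [0.5781, -0.075, 0.0686]
ee_rot: [[0.956, 0.003, 0.292], [-0.292, -0.005, 0.956], [0.004, -1.0, -0.004]]
ft_force: [0.2, 0.2, 0.8]
opening: -0.001
clk 3.25 con x 29.9 y -1.3 z 68.6 yaw -16.96 tooly [ 0.003 -0.005 -1.   ] F [0.12 0.27] 0.78 op -0.00
```

```bash
python3 -m crank '[[0,0,0,0,0.05,0,0],[0,0,0,0,0.03,0,0]]'; python3 -c "from h import *;st()"; python3 -m crank '[[0,0,0,0,0.04,0,0],[0,0,0,0,0,0,0]]'; python3 -c "from h import *;st()"
```

```text
clock: 3.45
ee_pos: [0.5783, -0.0751, 0.0665]
ee_rot: [[0.956, 0.003, 0.292], [-0.292, -0.005, 0.956], [0.005, -1.0, -0.004]]
ft_force: [-1.4, 1.2, 6.3]
opening: -0.001
clk 3.45 con x 30.1 y -1.3 z 66.5 yaw -16.97 tooly [ 0.003 -0.005 -1.   ] F [-1.67  0.71] 6.26 op -0.00
clock: 3.65
ee_pos: [0.5783, -0.0751, 0.0657]
ee_rot: [[0.956, 0.004, 0.292], [-0.292, -0.005, 0.956], [0.005, -1.0, -0.004]]
ft_force: [-2.5, 1.3, 8.5]
opening: -0.0
clk 3.65 con x 30.1 y -1.3 z 65.7 yaw -16.98 tooly [ 0.004 -0.005 -1.   ] F [-2.78  0.48] 8.45 op -0.00
```

```bash
python3 -m crank '[[0,0,0,-0.2,0.02,0,0],[0,0,0,-0.3,0,0,0],[0,0,0,-0.3,0,0,0]]'; python3 -c "from h import *;st()"
```

```text
clock: 3.95
ee_pos: [0.5596, -0.0693, 0.0668]
ee_rot: [[0.956, 0.013, 0.292], [-0.292, -0.007, 0.956], [0.014, -1.0, -0.003]]
ft_force: [2.7, -1.4, 4.9]
opening: -0.0
clk 3.95 con x 10.5 y -1.1 z 66.8 yaw -16.98 tooly [ 0.013 -0.007 -1.   ] F [ 3.   -0.59] 4.9 op -0.00
```

```bash
python3 -m crank '[[0,0,0.05,-0.15,0.06,0,0],[0,0,0.05,-0.25,0.04,0,0],[0,0,0.03,-0.25,0.02,0,0]]'; python3 -c "from h import *;st()"
```

```text
clock: 4.25
ee_pos: [0.5452, -0.0648, 0.0654]
ee_rot: [[0.956, 0.015, 0.292], [-0.292, -0.007, 0.956], [0.016, -1.0, -0.003]]
ft_force: [4.3, -1.4, 10.0]
opening: 0.0
clk 4.25 con x -4.5 y -0.8 z 65.4 yaw -16.99 tooly [ 0.015 -0.007 -1.   ] F [ 4.48 -0.08] 9.97 op 0.00
```

```bash
python3 -m crank '[[0,0,0.08,-0.25,0.03,0,0],[0,0,0.08,-0.25,0.02,0,0],[0,0,0.08,-0.25,0.02,0,0]]'
python3 - <<'E'
from h import *
st();p,d=read_camera("scene");cv2.imwrite("pics/s2.png",cv2.resize(p[150:390,140:420,::-1],None,fx=2.5,fy=2.5))
E
```

```text
clock: 4.55
ee_pos: [0.5287, -0.0595, 0.0656]
ee_rot: [[0.956, 0.011, 0.292], [-0.292, -0.005, 0.956], [0.012, -1.0, -0.002]]
ft_force: [4.4, -1.6, 8.6]
opening: -0.001
clk 4.55 con x -21.8 y -0.5 z 65.6 yaw -17.00 tooly [ 0.011 -0.005 -1.   ] F [ 4.66 -0.29] 8.65 op -0.00
```

View pics/s2.png

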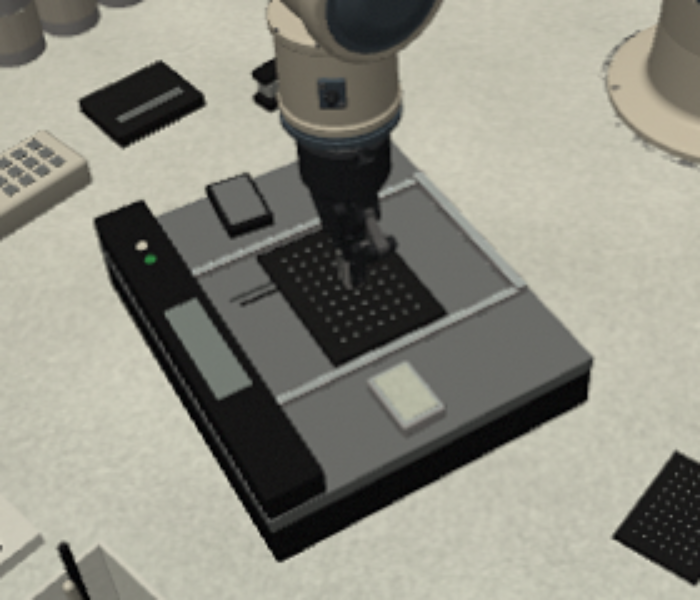

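The tray follows the finger: its far edge runs from (258,258) to (340,362), and the vent's edge is appearing behind it. I'll carry on.

```bash
python3 -m crank '[[0,0,0.08,-0.3,0.03,0,0],[0,0,0.08,-0.3,0.02,0,0],[0,0,0.08,-0.3,0.02,0,0]]';python3 -c "from h import *;st()"; python3 -m crank '[[0,0,0.06,-0.25,0.02,0,0],[0,0,0.06,-0.25,0.02,0,0],[0,0,0.06,-0.2,0.02,0,0]]'; python3 -c "from h import *;st()"
```

```text
clock: 4.9
ee_pos: [0.5072, -0.0527, 0.0656]
ee_rot: [[0.956, 0.005, 0.293], [-0.293, -0.003, 0.956], [0.006, -1.0, -0.001]]
ft_force: [5.3, -2.0, 9.3]
opening: -0.001
clk 4.90 con x -44.4 y -0.2 z 65.6 yaw -17.01 tooly [ 0.005 -0.003 -1.   ] F [ 5.7  -0.42] 9.29 op -0.00
clock: 5.2
ee_pos: [0.4912, -0.0476, 0.0658]
ee_rot: [[0.956, 0.003, 0.293], [-0.293, -0.002, 0.956], [0.004, -1.0, -0.001]]
ft_force: [4.0, -1.6, 7.8]
opening: -0.0
clk 5.20 con x -61.2 y 0.2 z 65.8 yaw -17.01 tooly [ 0.003 -0.002 -1.   ] F [ 4.3  -0.42] 7.79 op -0.00
```

```bash
python3 -m crank '[[0,0,0.04,-0.2,0.03,0,0],[0,0,0.03,-0.2,0.02,0,0]]';python3 -c "from h import *;st()"; python3 -m crank '[[0,0,0,-0.15,0.02,0,0],[0,0,0,-0.12,0.01,0,0]]'
python3 - <<'E'
from h import *
st();p,d=read_camera("scene");cv2.imwrite("pics/s3.png",cv2.resize(p[150:390,140:420,::-1],None,fx=2.5,fy=2.5))
E
```

```text
clock: 5.4
ee_pos: [0.4829, -0.0449, 0.0657]
ee_rot: [[0.956, 0.006, 0.293], [-0.293, -0.002, 0.956], [0.006, -1.0, -0.0]]
ft_force: [4.9, -0.3, 9.6]
opening: -0.002
clk 5.40 con x -69.9 y 0.4 z 65.7 yaw -17.01 tooly [ 0.006 -0.002 -1.   ] F [4.81 1.15] 9.57 op -0.00
clock: 5.6
ee_pos: [0.478, -0.0433, 0.066]
ee_rot: [[0.956, 0.013, 0.293], [-0.293, -0.004, 0.956], [0.013, -1.0, 0.0]]
ft_force: [3.9, -0.4, 8.3]
opening: 0.0
clk 5.60 con x -75.1 y 0.6 z 66.0 yaw -17.02 tooly [ 0.013 -0.004 -1.   ] F [3.87 0.69] 8.34 op 0.00
```

View pics/s3.png

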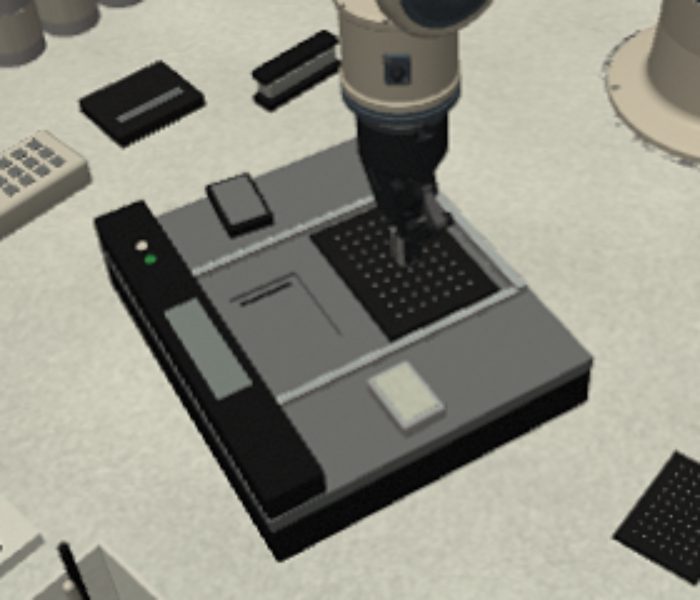

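The tray is about 8–10 mm short of the stop (thin grey gap at (500,285)). Continuing until the force along x rises.

```bash
python3 -m crank '[[0,0,0.1,-0.15,0.02,0,0],[0,0,0.1,-0.12,0.02,0,0]]';python3 -c "from h import *;st()"; python3 -m crank '[[0,0,0.06,-0.12,0.02,0,0],[0,0,0,-0.1,0.01,0,0]]'; python3 -c "from h import *;st()"
```

```text
clock: 5.85
ee_pos: [0.4728, -0.0415, 0.0659]
ee_rot: [[0.956, 0.005, 0.293], [-0.293, -0.001, 0.956], [0.005, -1.0, 0.001]]
ft_force: [4.2, -0.8, 9.0]
opening: -0.002
clk 5.85 con x -80.6 y 0.8 z 65.9 yaw -17.02 tooly [ 0.005 -0.001 -1.   ] F [4.22 0.44] 9.01 op -0.00
clock: 6.05
ee_pos: [0.4695, -0.0403, 0.0661]
ee_rot: [[0.956, 0.008, 0.293], [-0.293, -0.001, 0.956], [0.008, -1.0, 0.001]]
ft_force: [3.4, -2.0, 6.8]
opening: 0.0
clk 6.05 con x -84.1 y 1.0 z 66.1 yaw -17.02 tooly [ 0.008 -0.001 -1.   ] F [ 3.8  -0.98] 6.81 op 0.00
```

```bash
python3 -m crank '[[0,0,0.06,-0.12,0.04,0,0],[0,0,0.03,-0.12,0.03,0,0]]';python3 -c "from h import *;st()"; python3 -m crank '[[0,0,0.03,-0.1,0.02,0,0],[0,0,0.03,-0.1,0.02,0,0]]'
python3 - <<'E'
from h import *
st();p,d=read_camera("scene");cv2.imwrite("pics/s4.png",cv2.resize(p[150:390,140:420,::-1],None,fx=2.5,fy=2.5))
E
```

```text
clock: 6.25
ee_pos: [0.4673, -0.0395, 0.0655]
ee_rot: [[0.956, 0.011, 0.293], [-0.293, -0.002, 0.956], [0.011, -1.0, 0.002]]
ft_force: [7.8, -3.2, 9.5]
opening: 0.001
clk 6.25 con x -86.5 y 1.2 z 65.5 yaw -17.02 tooly [ 0.011 -0.002 -1.   ] F [ 8.37 -0.84] 9.47 op 0.00
clock: 6.45
ee_pos: [0.4665, -0.0391, 0.0659]
ee_rot: [[0.956, 0.017, 0.293], [-0.293, -0.003, 0.956], [0.018, -1.0, 0.002]]
ft_force: [6.0, -2.8, 7.9]
opening: 0.001
clk 6.45 con x -87.3 y 1.3 z 65.9 yaw -17.02 tooly [ 0.017 -0.003 -1.   ] F [ 6.57 -0.99] 7.93 op 0.00
```

View pics/s4.png

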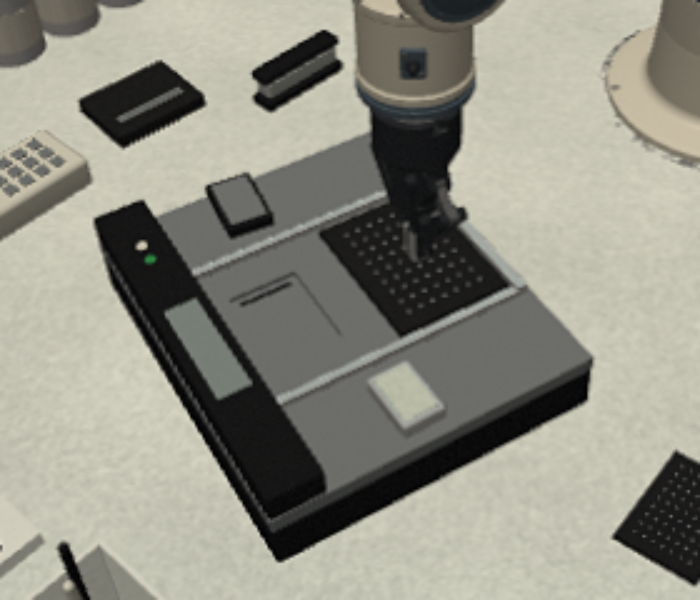

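```bash
python3 -m crank '[[0,0,0,-0.12,0.05,0,0],[0,0,0,-0.06,0.02,0,0]]';python3 -c "from h import *;st()"; python3 -m crank '[[0,0,0,0.01,-0.5,0,0],[0,0,0,0,-1,0,0],[0,0,0.1,0,-1,0,0],[0,0,0.1,0,-0.5,0,0]]'
python3 - <<'E'
from h import *
st()
for n in("scene","top"):
    p,d=read_camera(n);np.savez(f"pics/{n}5.npz",p=p,d=d)
    if n=="scene":cv2.imwrite("pics/s5.png",cv2.resize(p[210:350,200:370,::-1],None,fx=4.2,fy=4.2,interpolation=cv2.INTER_CUBIC))
    else:cv2.imwrite("pics/t5.png",cv2.resize(p[100:300,240:450,::-1],None,fx=3.5,fy=3,interpolation=cv2.INTER_CUBIC))
E
```

```text
clock: 6.7
ee_pos: [0.4658, -0.0388, 0.0653]
ee_rot: [[0.956, 0.027, 0.293], [-0.293, -0.005, 0.956], [0.027, -1.0, 0.003]]
ft_force: [0.9, -1.4, 11.1]
opening: -0.002
clk 6.70 con x -88.0 y 1.4 z 65.3 yaw -17.03 tooly [ 0.027 -0.005 -1.   ] F [ 1.26 -1.12] 11.15 op -0.00
clock: 7.1
ee_pos: [0.4629, -0.0384, 0.1567]
ee_rot: [[0.956, 0.01, 0.293], [-0.293, -0.001, 0.956], [0.01, -1.0, 0.002]]
ft_force: [0.5, 0.4, -0.6]
opening: -0.0
clk 7.10 con x -90.9 y 0.9 z 156.7 yaw -17.03 tooly [ 0.01  -0.001 -1.   ] F [0.35 0.5 ] -0.6 op -0.00
```

View pics/s5.png

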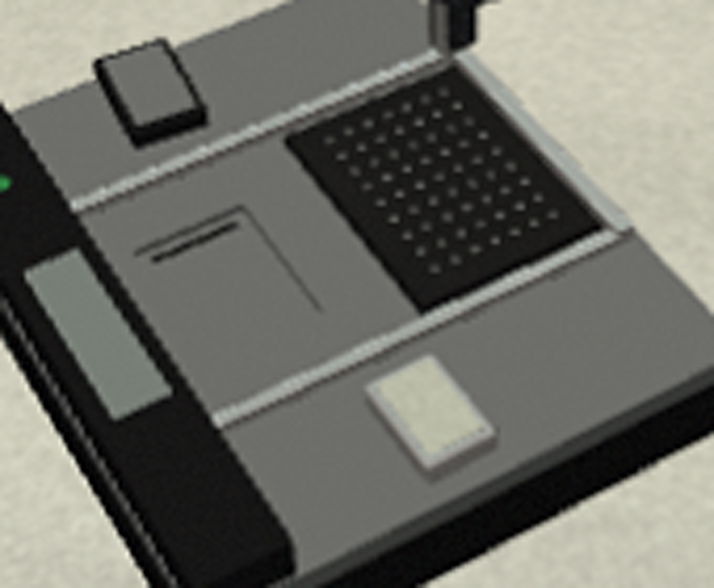

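View pics/t5.png

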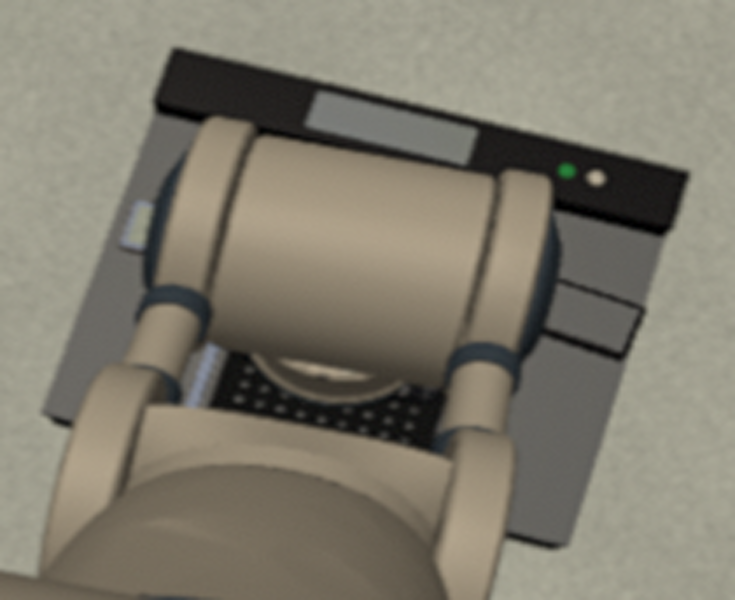

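The tray lies against the stop with no visible gap. In the crop its far edge runs (287,138)–(422,312) and its near edge (455,68)–(605,235). The vent's outline shows at (135,253), (243,207) and (322,310). I'll quantify it.

```bash
python3 - <<'E'
from h import *
cr=lambda l:[(x/4.2+200-.38,y/4.2+210-.38) for x,y in l]
f=lambda l,z:print(np.round((px2w("scene",cr(l),z)[:,:2]-T)@R*1000,1).tolist())
f([(287,138),(422,312),(605,235),(455,68)],.068)   # tray top, expect x -25,-25,-135,-135
f([(462,50),(635,225)],.072)  # stop far/outer?
f([(135,253),(243,207),(322,310)],.060) # vent: (79,-45),(15,-45),(15,45)
f([(75,207),(218,420)],.068) # rail far ends at x=100 (-81..)
f([(152,262),(238,224)],.055) # slot
E
```

```text
[[-24.6, -67.7], [-23.2, 80.1], [-129.5, 85.2], [-130.5, -67.1]]
[[-139.4, -74.1], [-144.4, 90.8]]
[[79.1, -41.5], [16.4, -41.1], [15.5, 45.5]]
[[94.2, -81.5], [93.6, 87.1]]
[[72.8, -35.5], [22.5, -35.9]]
```

```bash
python3 -m crank '[[0,-0.1,0.1,1,0,0.05,0],[0,0,0.1,1,0.6,0,0],[0,0,0,0.95,1,0,0],[0,0,0,0,0.9,0,0],[0,0,0,0,0,0,0]]'; python3 -c "from h import *;st()"
```

```text
clock: 7.7
ee_pos: [0.5509, -0.0632, 0.0765]
ee_rot: [[0.958, -0.001, 0.286], [-0.286, 0.003, 0.958], [-0.002, -1.0, 0.002]]
ft_force: [-0.9, 0.5, 0.7]
opening: -0.001
clk 7.70 con x 0.5 y 2.3 z 76.5 yaw -16.61 tooly [-0.001  0.003 -1.   ] F [-0.96  0.22] 0.72 op -0.00
```

```bash
python3 -m crank '[[0,0,0,0,0.25,0,0],[0,0,0,0,0.13,0,0],[0,0,0,-0.15,0,0,0]]'; python3 -c "from h import *;st()"; python3 -m crank '[[0,0,0,-0.1,0,0,0],[0,0,0,-0.1,0,0,0]]'; python3 -c "from h import *;st()"
```

```text
clock: 8.0
ee_pos: [0.546, -0.0617, 0.065]
ee_rot: [[0.958, -0.001, 0.286], [-0.286, 0.003, 0.958], [-0.002, -1.0, 0.002]]
ft_force: [0.1, -0.7, -0.6]
opening: 0.001
clk 8.00 con x -4.6 y 2.4 z 65.0 yaw -16.60 tooly [-0.001  0.003 -1.   ] F [ 0.34 -0.62] -0.62 op 0.00
clock: 8.2
ee_pos: [0.5396, -0.0597, 0.0664]
ee_rot: [[0.958, 0.0, 0.286], [-0.286, 0.003, 0.958], [-0.001, -1.0, 0.002]]
ft_force: [0.6, 0.3, 0.2]
opening: 0.001
clk 8.20 con x -11.4 y 2.5 z 66.4 yaw -16.59 tooly [ 0.     0.003 -1.   ] F [0.54 0.44] 0.22 op 0.00
```

```bash
python3 -m crank '[[0,0,0,0.05,0.1,0,0],[0,0,0,0,0.03,0,0],[0,0,0,-0.1,0.02,0,0]]'; python3 -c "from h import *;st()"; python3 -m crank '[[0,0,0,-0.08,0.02,0,0],[0,0,0,-0.08,0.02,0,0]]'; python3 -c "from h import *;st()"
```

```text
clock: 8.5
ee_pos: [0.5384, -0.0592, 0.0629]
ee_rot: [[0.958, 0.002, 0.285], [-0.285, 0.002, 0.958], [0.002, -1.0, 0.003]]
ft_force: [0.4, -0.5, -0.3]
opening: -0.0
clk 8.50 con x -12.7 y 2.6 z 62.9 yaw -16.59 tooly [ 0.002  0.002 -1.   ] F [ 0.55 -0.35] -0.25 op -0.00
clock: 8.7
ee_pos: [0.5361, -0.0585, 0.0623]
ee_rot: [[0.958, 0.008, 0.285], [-0.285, 0.001, 0.958], [0.007, -1.0, 0.003]]
ft_force: [12.5, -5.5, 2.3]
opening: -0.0
clk 8.70 con x -15.1 y 2.6 z 62.3 yaw -16.59 tooly [ 0.008  0.001 -1.   ] F [13.55 -1.68] 2.27 op -0.00
```

The 13.5 N reaction is far above the tray's sliding friction (under 1 N), so it is seated against the stop. Now to the shutter.

```bash
python3 -m crank '[[0,0,0.08,0.2,-0.1,0,0],[0,0,0.05,0.7,-0.4,-0.4,0],[0,0,0,0.8,0,-0.5,0],[0,0,0,0.35,0,-0.05,0],[0,0,0,0,0,0,0]]'; python3 -c "from h import *;st()"
```

```text
clock: 9.2
ee_pos: [0.5882, -0.1043, 0.0781]
ee_rot: [[0.959, -0.003, 0.285], [-0.285, 0.004, 0.959], [-0.004, -1.0, 0.003]]
ft_force: [0.5, -0.1, -0.4]
opening: 0.001
clk 9.20 con x 48.0 y -26.4 z 78.1 yaw -16.56 tooly [-0.003  0.004 -1.   ] F [0.48 0.01] -0.44 op 0.00
```

```bash
python3 -m crank '[[0,0,0,0,0.35,0.03,0],[0,0,0,0,0.2,0,0],[0,0,0,0,0,0,0]]'; python3 -c "from h import *;st()"; python3 -m crank '[[0,0,0,0,0.07,0,0],[0,0,0,0,0,0,0]]'; python3 -c "from h import *;st()"
```

```text
clock: 9.5
ee_pos: [0.5861, -0.1014, 0.0593]
ee_rot: [[0.959, -0.006, 0.284], [-0.284, 0.005, 0.959], [-0.007, -1.0, 0.003]]
ft_force: [-0.1, -0.9, -0.4]
opening: -0.0
clk 9.50 con x 45.1 y -24.3 z 59.3 yaw -16.52 tooly [-0.006  0.005 -1.   ] F [ 0.18 -0.87] -0.38 op -0.00
clock: 9.7
ee_pos: [0.5849, -0.1004, 0.0564]
ee_rot: [[0.959, -0.008, 0.284], [-0.284, 0.006, 0.959], [-0.009, -1.0, 0.003]]
ft_force: [-0.0, -0.1, 0.8]
opening: -0.003
clk 9.70 con x 43.7 y -23.7 z 56.4 yaw -16.47 tooly [-0.008  0.006 -1.   ] F [ 0.02 -0.13] 0.85 op -0.00
```

```bash
python3 - <<'E'
from h import *
st();p,d=read_camera("scene");cv2.imwrite("pics/s6.png",cv2.resize(p[210:350,200:370,::-1],None,fx=4.2,fy=4.2,interpolation=cv2.INTER_CUBIC))
E
```

```text
clk 9.70 con x 43.7 y -23.7 z 56.4 yaw -16.47 tooly [-0.008  0.006 -1.   ] F [ 0.02 -0.13] 0.85 op -0.00
```

View pics/s6.png

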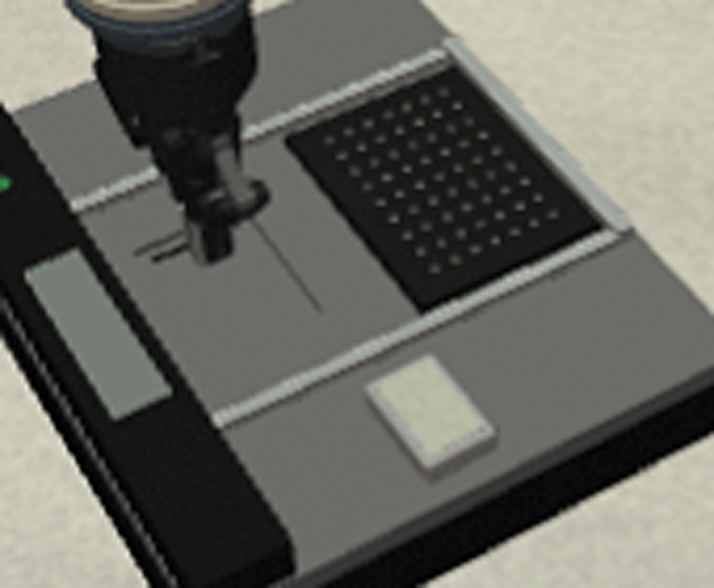

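The finger is inside the opening at z = 56.4 mm, below the 60 mm top. Pressing carefully.

```bash
python3 -m crank '[[0,0,0,0.06,0.02,-0.03,0]]'; python3 -c "from h import *;st()"; python3 -m crank '[[0,0,0,0.02,0.02,0,0]]'; python3 -c "from h import *;st()"
```

```text
clock: 9.85
ee_pos: [0.5865, -0.1017, 0.0562]
ee_rot: [[0.959, -0.007, 0.283], [-0.283, 0.005, 0.959], [-0.009, -1.0, 0.003]]
ft_force: [0.5, -0.6, -0.5]
opening: 0.001
clk 9.85 con x 45.5 y -24.4 z 56.2 yaw -16.47 tooly [-0.007  0.005 -1.   ] F [ 0.69 -0.42] -0.5 op 0.00
clock: 9.95
ee_pos: [0.5873, -0.102, 0.0557]
ee_rot: [[0.959, -0.007, 0.284], [-0.283, 0.005, 0.959], [-0.008, -1.0, 0.003]]
ft_force: [0.4, 0.2, -0.2]
opening: 0.001
clk 9.95 con x 46.4 y -24.5 z 55.7 yaw -16.47 tooly [-0.007  0.005 -1.   ] F [0.38 0.27] -0.23 op 0.00
```

```bash
python3 -m crank '[[0,0,0,0,0.03,0,0]]'; python3 -c "from h import *;st()"; python3 -m crank '[[0,0,0,0,0.03,0,0]]'; python3 -c "from h import *;st()"; python3 -m crank '[[0,0,0,0,0.02,0,0]]'; python3 -c "from h import *;st()"
```

```text
clock: 10.05
ee_pos: [0.5876, -0.1021, 0.0551]
ee_rot: [[0.959, -0.006, 0.284], [-0.284, 0.005, 0.959], [-0.008, -1.0, 0.003]]
ft_force: [-3.4, 2.1, 15.1]
opening: -0.003
clk 10.05 con x 46.7 y -24.5 z 55.1 yaw -16.47 tooly [-0.006  0.005 -1.   ] F [-3.85  1.  ] 15.06 op -0.00
clock: 10.15
ee_pos: [0.5876, -0.1021, 0.0549]
ee_rot: [[0.959, -0.006, 0.284], [-0.284, 0.005, 0.959], [-0.007, -1.0, 0.003]]
ft_force: [-6.9, 1.8, 24.7]
opening: 0.002
clk 10.15 con x 46.8 y -24.5 z 54.9 yaw -16.47 tooly [-0.006  0.005 -1.   ] F [-7.14 -0.2 ] 24.74 op 0.00
clock: 10.25
ee_pos: [0.5876, -0.1021, 0.0551]
ee_rot: [[0.959, -0.006, 0.284], [-0.284, 0.005, 0.959], [-0.007, -1.0, 0.003]]
ft_force: [-3.9, 1.4, 12.6]
opening: 0.001
clk 10.25 con x 46.7 y -24.5 z 55.1 yaw -16.47 tooly [-0.006  0.005 -1.   ] F [-4.19  0.26] 12.58 op 0.00
```

```bash
python3 -m crank '[[0,0,0,0,0.02,0.15,0],[0,0,0,0,0.02,0.2,0]]'; python3 -c "from h import *;st()"; python3 -m crank '[[0,0,0,0,0.02,0.2,0]]'; python3 -c "from h import *;st()"
```

```text
clock: 10.45
ee_pos: [0.5902, -0.0929, 0.0552]
ee_rot: [[0.959, -0.006, 0.284], [-0.284, 0.004, 0.959], [-0.007, -1.0, 0.002]]
ft_force: [-4.7, -2.3, 9.2]
opening: -0.004
clk 10.45 con x 46.7 y -15.0 z 55.2 yaw -16.51 tooly [-0.006  0.004 -1.   ] F [-3.84 -3.59] 9.16 op -0.00
clock: 10.55
ee_pos: [0.5918, -0.0875, 0.0551]
ee_rot: [[0.959, -0.006, 0.284], [-0.284, 0.003, 0.959], [-0.006, -1.0, 0.002]]
ft_force: [-4.5, -3.3, 10.4]
opening: 0.0
clk 10.55 con x 46.6 y -9.3 z 55.1 yaw -16.52 tooly [-0.006  0.003 -1.   ] F [-3.32 -4.45] 10.37 op 0.00
```

```bash
python3 -m crank '[[0,0,0,0.01,0.02,0.22,0],[0,0,0,0.01,0.02,0.22,0],[0,0,0,0.01,0.02,0.22,0]]'; python3 -c "from h import *;st()"; python3 -m crank '[[0,0,0,0.01,0.02,0.22,0],[0,0,0,0.01,0.02,0.2,0]]'
python3 - <<'E'
from h import *
st();p,d=read_camera("scene");cv2.imwrite("pics/s7.png",cv2.resize(p[210:350,200:370,::-1],None,fx=4.2,fy=4.2,interpolation=cv2.INTER_CUBIC))
E
```

```text
clock: 10.85
ee_pos: [0.5973, -0.0691, 0.0551]
ee_rot: [[0.959, -0.007, 0.285], [-0.285, 0.002, 0.959], [-0.007, -1.0, 0.0]]
ft_force: [-7.1, -2.0, 12.1]
opening: 0.005
clk 10.85 con x 46.6 y 9.9 z 55.1 yaw -16.53 tooly [-0.007  0.002 -1.   ] F [-6.25 -3.96] 12.13 op 0.00
clock: 11.05
ee_pos: [0.6008, -0.0572, 0.0551]
ee_rot: [[0.959, -0.008, 0.284], [-0.284, 0.001, 0.959], [-0.008, -1.0, -0.001]]
ft_force: [-6.2, -2.5, 12.3]
opening: 0.003
clk 11.05 con x 46.6 y 22.3 z 55.1 yaw -16.53 tooly [-0.008  0.001 -1.   ] F [-5.21 -4.18] 12.3 op 0.00
```

View pics/s7.png

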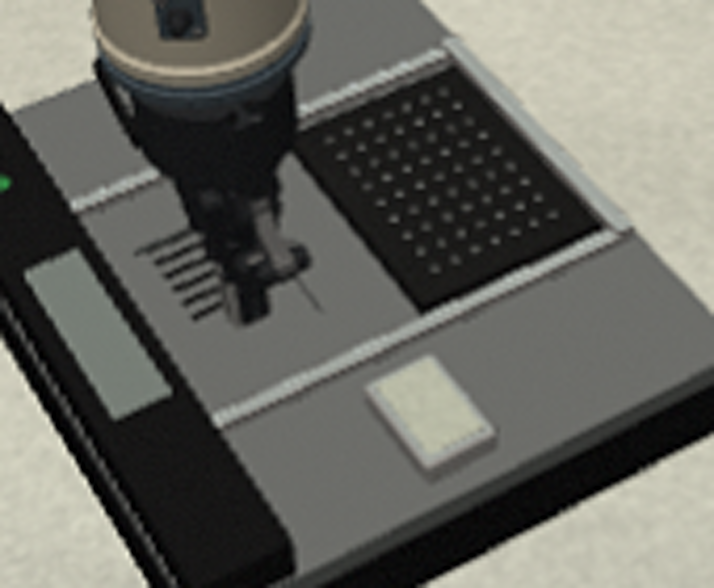

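The slots are showing at (150–220, 245–315), so the shutter moves with the finger. I'll finish this stroke, lift, go back and repeat.

```bash
python3 -m crank '[[0,0,0.03,0.01,0.02,0.15,0],[0,0,0,0.01,0.015,0.1,0]]'; python3 -c "from h import *;st()"; python3 -m crank '[[0,0,0,0,-0.4,0,0],[0,0,0.05,0,-0.1,-0.9,0],[0,0,0.05,0,0,-0.9,0],[0,0,0,0,0.1,-0.1,0],[0,0,0,0,0,0,0]]';python3 -c "from h import *;st()"
```

```text
clock: 11.3
ee_pos: [0.603, -0.0496, 0.0551]
ee_rot: [[0.959, -0.011, 0.284], [-0.284, 0.002, 0.959], [-0.011, -1.0, -0.002]]
ft_force: [-5.0, -2.3, 9.1]
opening: 0.0
clk 11.30 con x 46.6 y 30.2 z 55.1 yaw -16.50 tooly [-0.011  0.002 -1.   ] F [-4.1  -3.58] 9.06 op 0.00
clock: 11.8
ee_pos: [0.5879, -0.1057, 0.0708]
ee_rot: [[0.959, -0.014, 0.283], [-0.283, 0.003, 0.959], [-0.015, -1.0, -0.001]]
ft_force: [-0.4, 0.1, -0.1]
opening: 0.0
clk 11.80 con x 48.1 y -27.9 z 70.8 yaw -16.43 tooly [-0.014  0.003 -1.   ] F [-0.37 -0.04] -0.13 op 0.00
```

```bash
python3 -m crank '[[0,0,-0.1,0,0.3,0.1,0],[0,0,-0.1,0,0.12,0,0],[0,0,0,0,0,0,0]]'; python3 -c "from h import *;st()"
```

```text
clock: 12.1
ee_pos: [0.5892, -0.1011, 0.0575]
ee_rot: [[0.959, 0.001, 0.282], [-0.282, -0.001, 0.959], [0.001, -1.0, -0.001]]
ft_force: [-1.0, -1.1, -0.0]
opening: 0.003
clk 12.10 con x 48.0 y -23.1 z 57.5 yaw -16.39 tooly [ 0.001 -0.001 -1.   ] F [-0.68 -1.34] -0.02 op 0.00
```

```bash
python3 -m crank '[[0,0,0,0,0.05,-0.06,0],[0,0,0,0,0.03,-0.02,0]]'; python3 -c "from h import *;st()"; python3 -m crank '[[0,0,0,0,0.02,0,0]]'; python3 -c "from h import *;st()"
```

```text
clock: 12.3
ee_pos: [0.5886, -0.1025, 0.055]
ee_rot: [[0.96, 0.001, 0.281], [-0.281, -0.001, 0.96], [0.001, -1.0, -0.001]]
ft_force: [-3.2, 1.8, 14.6]
opening: -0.001
clk 12.30 con x 47.8 y -24.5 z 55.0 yaw -16.31 tooly [ 0.001 -0.001 -1.   ] F [-3.56  0.82] 14.57 op -0.00
clock: 12.4
ee_pos: [0.5887, -0.1024, 0.0549]
ee_rot: [[0.96, 0.001, 0.281], [-0.281, -0.001, 0.96], [0.001, -1.0, -0.001]]
ft_force: [-6.0, -0.9, 17.9]
opening: -0.003
clk 12.40 con x 47.9 y -24.5 z 54.9 yaw -16.30 tooly [ 0.001 -0.001 -1.   ] F [-5.48 -2.54] 17.87 op -0.00
```

```bash
python3 -m crank '[[0,0,0,0,0.018,0.15,0],[0,0,0,0,0.018,0.2,0],[0,0,0,0,0.018,0.22,0]]'; python3 -c "from h import *;st()"; python3 -m crank '[[0,0,0,0,0.018,0.22,0],[0,0,0,0,0.018,0.22,0],[0,0,0,0,0.018,0.2,0]]'; python3 -c "from h import *;st()"
```

```text
clock: 12.7
ee_pos: [0.5931, -0.087, 0.055]
ee_rot: [[0.96, 0.001, 0.281], [-0.281, -0.003, 0.96], [0.002, -1.0, -0.002]]
ft_force: [-4.4, -1.5, 10.0]
opening: 0.005
clk 12.70 con x 47.7 y -8.4 z 55.0 yaw -16.31 tooly [ 0.001 -0.003 -1.   ] F [-3.75 -2.71] 10.01 op 0.00
clock: 13.0
ee_pos: [0.5995, -0.0694, 0.0551]
ee_rot: [[0.96, 0.003, 0.28], [-0.28, -0.005, 0.96], [0.004, -1.0, -0.004]]
ft_force: [-2.6, -4.7, 6.3]
opening: -0.001
clk 13.00 con x 48.8 y 10.2 z 55.1 yaw -16.27 tooly [ 0.003 -0.005 -1.   ] F [-1.2  -5.23] 6.28 op -0.00
```

```bash
python3 -m crank '[[0,0,0,0,0.025,0.15,0],[0,0,0,0,0.025,0.15,0]]'; python3 -c "from h import *;st()"; python3 -m crank '[[0,0,0,0,0.022,0.15,0],[0,0,0,0,0.022,0.15,0]]'; python3 - <<'E'
from h import *
st();p,d=read_camera("scene");cv2.imwrite("pics/s8.png",cv2.resize(p[210:350,200:370,::-1],None,fx=4.2,fy=4.2,interpolation=cv2.INTER_CUBIC))
E
```

```text
clock: 13.2
ee_pos: [0.603, -0.0617, 0.0551]
ee_rot: [[0.96, 0.005, 0.279], [-0.279, -0.008, 0.96], [0.007, -1.0, -0.006]]
ft_force: [-3.4, -7.5, 12.8]
opening: 0.002
clk 13.20 con x 50.0 y 18.6 z 55.1 yaw -16.23 tooly [ 0.005 -0.008 -1.   ] F [-1.16 -8.17] 12.83 op 0.00
clock: 13.4
ee_pos: [0.6065, -0.0542, 0.0551]
ee_rot: [[0.96, 0.007, 0.279], [-0.279, -0.01, 0.96], [0.01, -1.0, -0.008]]
ft_force: [-2.1, -4.9, 10.0]
opening: -0.0
clk 13.40 con x 51.2 y 26.8 z 55.1 yaw -16.20 tooly [ 0.007 -0.01  -1.   ] F [-0.6  -5.34] 10.01 op -0.00
```

View pics/s8.png

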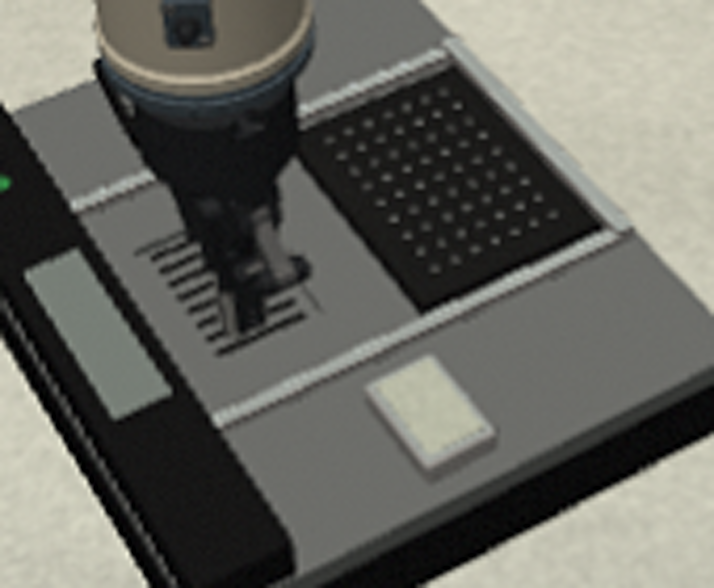

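Fy rose from about 3.5 to 5–8 N and the finger began to slip after about 35 mm of this stroke, which suggests the end stop. I'll verify with a picture and a firmer third stroke.

```bash
python3 -m crank '[[0,0,0,0,-0.4,0,0],[0.1,0.1,0.05,-0.1,-0.1,-0.8,0],[0.1,0,0.05,0,0,-0.8,0],[0,0,0,0,0.1,0,0],[0,0,0,0,0,0,0]]';python3 - <<'E'
from h import *
st();p,d=read_camera("scene");cv2.imwrite("pics/s9.png",cv2.resize(p[210:350,200:370,::-1],None,fx=4.2,fy=4.2,interpolation=cv2.INTER_CUBIC))
E
```

```text
clock: 13.95
ee_pos: [0.591, -0.0993, 0.0707]
ee_rot: [[0.959, 0.007, 0.284], [-0.284, 0.005, 0.959], [0.005, -1.0, 0.007]]
ft_force: [0.2, 0.5, -0.2]
opening: 0.004
clk 13.95 con x 49.2 y -20.8 z 70.7 yaw -16.52 tooly [ 0.007  0.005 -1.   ] F [0.04 0.58] -0.24 op 0.00
```

View pics/s9.png

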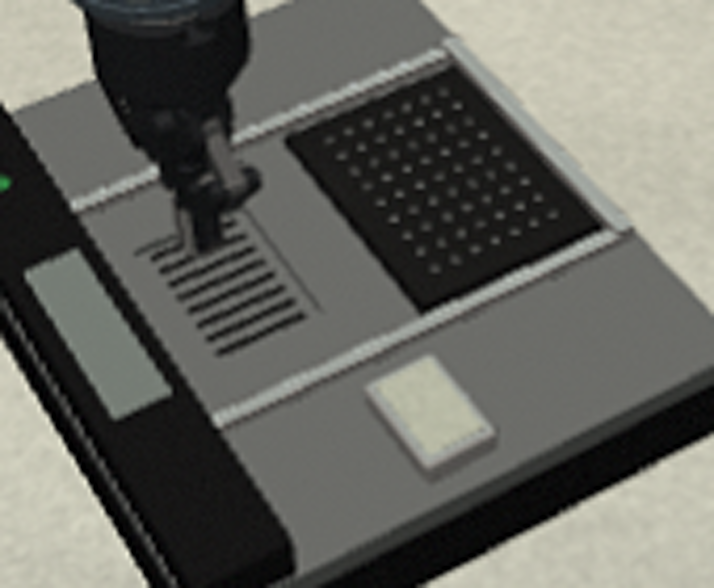

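```bash
python3 - <<'E'
from h import *
cr=lambda l:[(x/4.2+200-.38,y/4.2+210-.38) for x,y in l]
print(np.round((px2w("scene",cr([(218,353),(303,316)]),.055)[:,:2]-T)@R*1000,1))
E
python3 -m crank '[[0,0,0,-0.03,0.3,0.05,0],[0,0,0,0,0.12,0,0],[0,0,0,0,0,0,0]]'; python3 -c "from h import *;st()"
```

```text
[[71.3 38.8]
 [23.8 39.8]]
clock: 14.3
ee_pos: [0.5912, -0.0957, 0.0574]
ee_rot: [[0.959, 0.007, 0.282], [-0.282, 0.005, 0.959], [0.006, -1.0, 0.007]]
ft_force: [-0.4, -0.1, 0.3]
opening: -0.0
clk 14.30 con x 48.4 y -17.3 z 57.4 yaw -16.40 tooly [ 0.007  0.005 -1.   ] F [-0.38 -0.21] 0.28 op -0.00
```

```bash
python3 -m crank '[[0,0,0,0,0.05,0,0],[0,0,0,0,0.03,0,0],[0,0,0,0,0.025,0.05,0]]'; python3 -c "from h import *;st()"; python3 -m crank '[[0,0,0,0,0.025,0.1,0],[0,0,0,0,0.025,0.1,0]]'; python3 -c "from h import *;st()"
```

```text
clock: 14.6
ee_pos: [0.5918, -0.0945, 0.0548]
ee_rot: [[0.96, 0.007, 0.281], [-0.281, 0.004, 0.96], [0.006, -1.0, 0.006]]
ft_force: [-9.0, -13.7, 20.3]
opening: -0.001
clk 14.60 con x 48.6 y -16.0 z 54.8 yaw -16.31 tooly [ 0.007  0.004 -1.   ] F [ -4.75 -15.67] 20.29 op -0.00
clock: 14.8
ee_pos: [0.5941, -0.0905, 0.055]
ee_rot: [[0.96, 0.009, 0.28], [-0.28, 0.001, 0.96], [0.009, -1.0, 0.003]]
ft_force: [-3.3, -7.0, 9.7]
opening: -0.001
clk 14.80 con x 49.7 y -11.6 z 55.0 yaw -16.29 tooly [ 0.009  0.001 -1.   ] F [-1.23 -7.62] 9.75 op -0.00
```

Fy reached 15.7 N with almost no travel, against 3.5 N for free sliding, and then the finger slipped. The shutter is at its end stop. I'll lift straight up and inspect.

```bash
python3 -m crank '[[0,0,0,0,-0.5,0,0],[0,0,0,0,-1,0,0],[0,0,0,0,-1,0,0],[0,0,0,0,-1,0,0],[0,0,0,0,-1,-1,0],[0,0,0,0,0,-1,0],[0,0,0,0,0,-1,0],[0,0,0,0,0,-1,0]]' >/dev/null; python3 -m crank '[[0,0,0,0,0,-1,0],[0,0,0,-0.5,0,-1,0],[0,0,0,-0.5,0,-1,0],[0,0,0,-0.5,0,-1,0],[0,0,0,0,0,-1,0],[0,0,0,0,0,-1,0],[0,0,0,0,0,-1,0],[0,0,0,0,0,0,0]]'; python3 - <<'E'
from h import *
st()
for n in("scene","top"):
    p,d=read_camera(n);cv2.imwrite(f"pics/{n}9.png",p[:,:,::-1])
    if n=="scene":cv2.imwrite("pics/s10.png",cv2.resize(p[210:350,200:370,::-1],None,fx=4.2,fy=4.2,interpolation=cv2.INTER_CUBIC))
    else:cv2.imwrite("pics/t10.png",cv2.resize(p[100:300,240:450,::-1],None,fx=3.5,fy=3,interpolation=cv2.INTER_CUBIC))
E
```

```text
clock: 16.4
ee_pos: [0.4533, -0.4051, 0.1955]
ee_rot: [[0.961, 0.012, 0.276], [-0.276, -0.002, 0.961], [0.012, -1.0, 0.001]]
ft_force: [1.0, 1.5, 1.0]
opening: -0.0
clk 16.40 con x 4.6 y -353.3 z 195.5 yaw -16.03 tooly [ 0.012 -0.002 -1.   ] F [0.54 1.73] 0.99 op -0.00
```

View pics/s10.png

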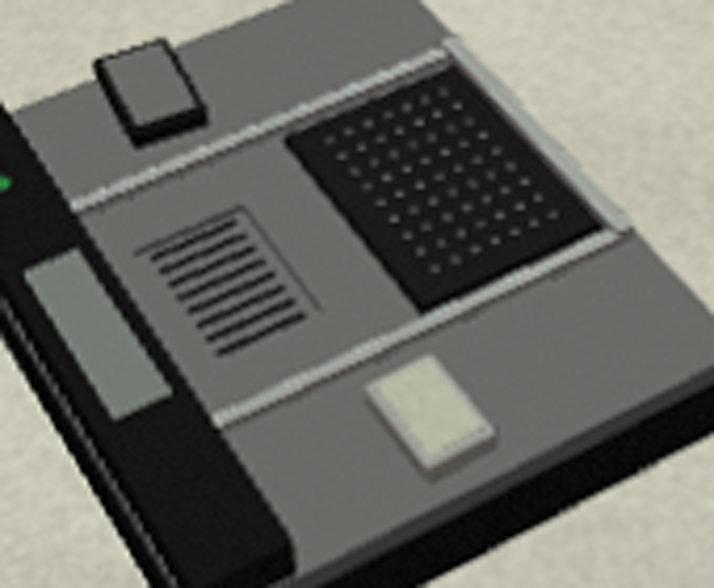

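View pics/t10.png

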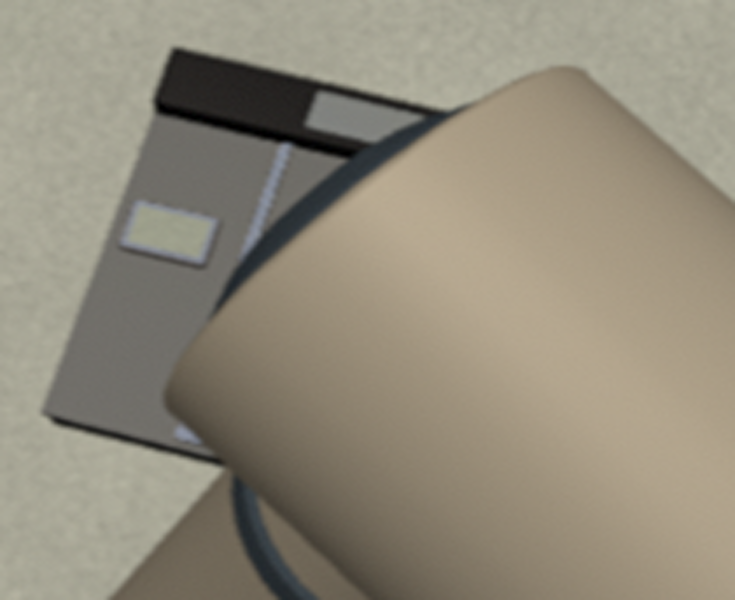

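View pics/top9.png

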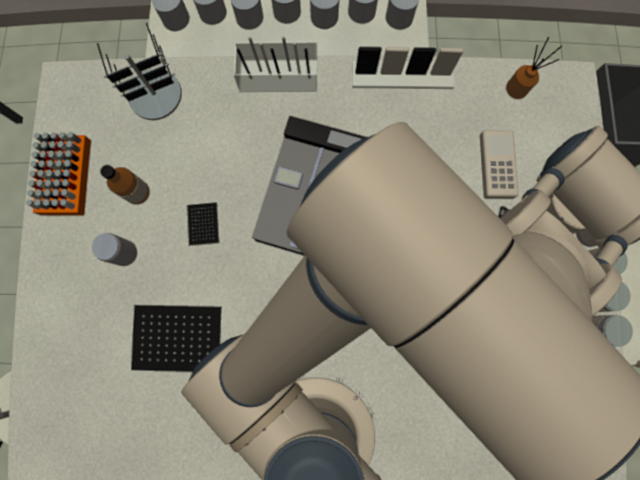

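```bash
python3 -m crank '[[0,0,0,0,0,0,0],[0,0,0,0,0,0,0]]'; python3 - <<'E'
from h import *
st();p,d=read_camera("scene");cv2.imwrite("pics/fin.png",p[:,:,::-1]);print(close_job())
E
```

```text
clock: 16.7
ee_pos: [0.4545, -0.4002, 0.1953]
ee_rot: [[0.962, 0.011, 0.273], [-0.273, 0.001, 0.962], [0.01, -1.0, 0.003]]
ft_force: [0.1, 0.4, -1.0]
opening: -0.001
clk 16.70 con x 4.3 y -348.2 z 195.3 yaw -15.87 tooly [ 0.011  0.001 -1.   ] F [-0.02  0.4 ] -0.98 op -0.00
the job is handed in; nothing more can be done
None
```

View pics/fin.png

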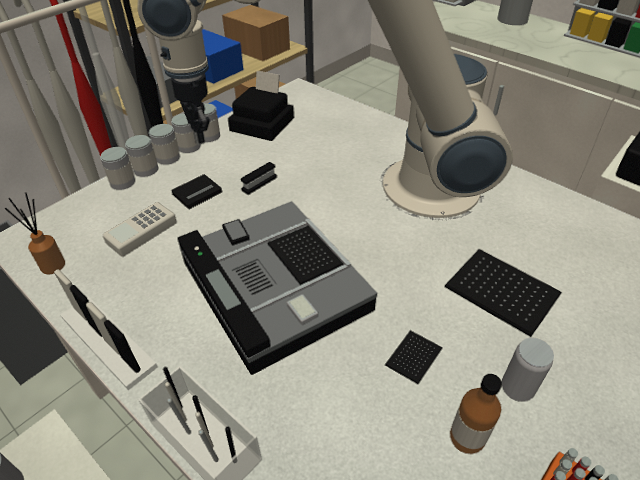

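I dragged the middle-sized tray back to the near stop, then slid the vent shutter to its end stop in two strokes. A third stroke confirmed the shutter would go no further. I handed the job in at about 17 s, with the arm clear of everything.

- **Tray:** I pressed with 5–11 N while dragging. A nudge on its far edge then met a 13.5 N reaction, far more than sliding friction. The picture shows the far edge at console x of about -24 mm, against -25 mm expected, which is within the measuring error.
- **Shutter:** it moved at about 4 N. On the third stroke the finger met 15.7 N with almost no movement and then slipped. The highest press on the shutter was about 25 N, against the 60 N limit.
- **Other items:** the final picture shows all of them where they started.
- **Disagreement:** I could not read the setting directly. The front slot moved about 75 mm in the pictures while the finger travelled about 89 mm. A leading slot may have passed under the vent's edge. For "fully open" I relied on the force at the stop.

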